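# Cull the damaged slide racks and shut the discard box

## Robot

A 6-joint arm with a two-finger parallel gripper is mounted at the origin on the work surface. World frame = base frame: x ahead of the robot, y to its left, z up, the work surface at z = 0. Lengths are in m, angles in rad, forces in N, time in s.
With the tool pointing down it reaches from about 0.375 to 0.975 m from the base axis. Payload 3.8 kg.
Tool frame: the origin (TCP) lies at the very end of the fingers, on their centre line; the grasp point (between the pads) lies 19 mm behind it (r.grasp_offset is the distance from the TCP to the grasp point, in m); z points along the fingers, y is the line along which they close (so a half turn about z gives the same grasp; the last joint's range is limited). The gripper opens to 85 mm and grips with 20 to 120 N. Pads are 22 mm wide; open, the fingers measure 114 mm over their backs; the gripper's body (76 mm by 85 mm) begins 54 mm behind the grasp point. The pads swing forward as they close: fully open they stand 13 mm farther back than shut.
Start: joints at [1.064, 0.264, 1.604, -0, 1.274, -0.037], TCP at [0.306, 0.602, 0.231] pointing down, gripper open.
Joint ranges: [-2.63, 2.63], [-0.94, 2.18], [0.31, 2.57], [-1.31, 4.45], [0, 2.66], [-2.55, 2.55]. Speed limits (rad/s): [2.57, 2.57, 3.14, 3.14, 3.14, 3.14].

## Interface

Orientations are given as a rotation vector (axis times angle).
In Python, from workcell import r, cams gives the robot as it stands. Calls block until the motion is done:
- r.move_pose(position, orientation): joint-space move of the TCP to a pose.
- r.servo_line(position, frame=None, velocity=0.15, threshold=None): straight line of the TCP; frame=None keeps the orientation; velocity is the mean speed in m/s. With threshold (N) it stops when the force on the tool has changed by that much, and returns True; else False.
- r.movej(angles): joint-space move.
- r.command_gripper(opening, grasp_force=None): finger opening in m; grasp_force is the grip in N (None keeps the last); returns when the fingers have stopped.
- r.hold(seconds).
- r.solve_ik(position, orientation): joint angles nearest the present ones, or None.
- r.get_state(): the state.
- cams.capture(name): name is "scene" or "side" or "wrist"; returns (picture, depth): 384x512x3 uint8, red, green, blue; 384x512 float32, m along the optical axis (not along the pixel's ray), 0 where there is no reading.
- cams.calibration(name): a dict with "intrinsics" (3x3 intrinsics, pixels), "R" (3x3) and "t" (3): a world point X has camera coordinates R X + t; the wrist camera has in their place "tool_from_camera" (4x4, takes a point from camera to tool coordinates, whose origin is the TCP and whose axes are the flange's). Camera axes: x right, y down, z forward; pixel columns grow to the right and rows downward; lengths in m; the calibration is good to about 2 mm. A picture is of the moment at which its call begins: read the wrist's pose just before it. calibration takes no time and is no camera call.
A pose or a line that the arm cannot do raises r.PlanningError and nothing moves.
- r.finish_job(): hands the job in; it is judged then, once.
The state is a dict: "time_s": time; "joints": joint angles; "qvel": joint speeds; "effort": joint torques, N m; "eef_pos": TCP position; "tool_rot": TCP orientation; "ft_force": force on the tool from outside, world axes, zero at the start; "ft_torque": the same for the moment, N m; "gripper_width": finger opening in m; "grasp_force": force on a finger pad.
Only numpy, scipy, OpenCV 4.12 (cv2) and the standard library are available. Lean on these libraries where they do the work, as an engineer would, in place of code of your own. Each camera call takes 0.05 s, during which the arm holds its last target. There are 200 camera calls.

## Task

Four white slide racks stand on the sloped blue drying stand; two are damaged: one has its grip tab snapped off short, one has a corner broken out of its base. Set both damaged racks down, upright and not dropped, in the grey discard box, then slide the red cover fully shut over them. Leave the two sound racks on the stand where they are and do not disturb the other things on the table.

Things in the scene. Friction and masses are not known exactly. Their poses are not given: they have to be found in the camera images.
- rack_short: White slide rack on the sloped stand: base 84 (x) x 64 (y) x 12 (z) mm, faint grey slots, upright grip tab 8 (x) x 24 (y) mm mid-base, snapped short: 34 mm tall above the base instead of 58. DAMAGED. Origin: centre of the base underside; z along the tab (leaning 28 degrees toward the robot on the stand), x up the slope.
- rack_chipped: White slide rack on the sloped stand: base 84 (x) x 64 (y) x 12 (z) mm, faint grey slots, upright grip tab 8 (x) x 24 (y) mm mid-base, 58 mm tall above the base. DAMAGED: base corner, 34 (x) x 30 (y) mm at +x +y (upper left), missing; sizes are of the full outline. Origin: centre of the base underside; z along the tab (leaning 28 degrees toward the robot on the stand), x up the slope.
- rack_good_a: White slide rack on the sloped stand: base 84 (x) x 64 (y) x 12 (z) mm, faint grey slots, upright grip tab 8 (x) x 24 (y) mm mid-base, 58 mm tall above the base. Sound; stays on the stand. Origin: centre of the base underside; z along the tab (leaning 28 degrees toward the robot on the stand), x up the slope.
- rack_good_b: White slide rack on the sloped stand: base 84 (x) x 64 (y) x 12 (z) mm, faint grey slots, upright grip tab 8 (x) x 24 (y) mm mid-base, 58 mm tall above the base. Sound; stays on the stand. Origin: centre of the base underside; z along the tab (leaning 28 degrees toward the robot on the stand), x up the slope.
- stand: Fixed blue drying stand with a board 124 mm long and 370 mm wide (y), tilted 28 degrees, rising away from the robot (+x). Origin: at table height; the board's upper face passes 55 mm above it. A lip 11 mm high at the lower edge holds the racks, in a row along y, 88 mm apart, in any order. Top edge 87 mm above the table.
- discard_box: Fixed grey open-topped discard box, outside 132 (x) x 192 (y) x 80 (z) mm, walls and floor 6 mm thick (inside 120 x 180 mm). Origin: centre of its underside; x points away from the robot, toward where the cover stands open. Aluminium guide rails along both sides (y = +-100 mm, top 88 mm high) run on to x = +210 mm.
- cover (a joint): Slide of the flat red cover (132 x 188 x 5 mm, its top face 86 mm above the table) on the discard box: 0 = fully shut over the box, growing as it slides along the box's +x; 0.14 m = fully open. It starts open, and stays where it is left.
- cover_grip (a point): Centre of the top of the cover's red grip ridge, 122 mm above the table. The ridge is 12 mm thick (box x), 70 mm long (box y), and stands 36 mm above the cover; it sits 30 mm toward +x from the cover's centre.
- jar_a: Specimen jar with blue cap, 40 mm across, 60 mm high, near the left end of the stand; bystander. Origin: centre of its underside.
- jar_b: Specimen jar with blue cap, 40 mm across, 60 mm high, on the robot's side of the discard box; bystander. Origin: centre of its underside.
- mailer: Flat yellow slide mailer, 32 x 85 x 14 mm, lying in front of the stand; bystander. Origin: centre of its underside.
- dish: Open green glass staining dish, 90 x 70 x 50 mm, to the right of the discard box; bystander. Origin: centre of its underside.
- brush: Small brush lying on the table at the front left; bystander.
Not all that is in view belongs to the job. Leave any orange or purple look-alike of the rack_chipped alone.

How it is judged:
By the outcome, as a careful person would: the job done as asked, in the order asked, and still so for the second after the job is handed in, with the robot touching nothing.
It also fails if it takes over 72 s, if anything falls off the work surface, if the arm or the gripper's body presses on something with over 40 N, if the wrist force passes 120 N, or if a joint passes its speed limit or range.

## Working session

There is one attempt and no reset: what is moved stays moved. The work goes in short steps, each a Python script; the robot and the scene stay as the last script left them, time stands still between calls to the robot, and variables do not carry over. Pictures are saved under pics/ and viewed, at most 10 in all, crops included, and the job is handed in when it is done.

```bash
mkdir -p pics; ls
python3 - <<'E'
from workcell import r,cams
import cv2,numpy as np
for n in ["scene","side"]:
    p,d=cams.capture(n); cv2.imwrite(f"pics/{n}0.png",p[:,:,::-1]); np.savez(f"{n}0.npz",p=p,d=d)
    c=cams.calibration(n); print(n,c["intrinsics"].round(1).tolist(),(-c["R"].T@c["t"]).round(3))
c=cams.calibration("wrist");print(c); s=r.get_state();print(s["tool_rot"],s["time_s"],r.grasp_offset)
a=cv2.imread("pics/scene0.png");b=cv2.imread("pics/side0.png")
E
```

```text
pics
scene [[375.8, 0.0, 260.4], [0.0, 375.8, 191.9], [0.0, 0.0, 1.0]] [0.974 0.555 1.036]
side [[490.8, 0.0, 263.1], [0.0, 490.8, 192.0], [0.0, 0.0, 1.0]] [-0.33  -1.112  0.94 ]
{'intrinsics': array([[280.18744484,   0.        , 255.12873634],
       [  0.        , 280.18744484, 188.89151245],
       [  0.        ,   0.        ,   1.        ]]), 'tool_from_camera': array([[-3.88799696e-04, -9.56633634e-01, -2.91293561e-01,
         7.41765451e-02],
       [ 9.99999842e-01, -4.89989752e-04,  2.74434633e-04,
         1.14200439e-03],
       [-4.05264260e-04, -2.91293409e-01,  9.56633674e-01,
        -1.42084843e-01],
       [ 0.00000000e+00,  0.00000000e+00,  0.00000000e+00,
         1.00000000e+00]])}
[-0.7310444  -3.05478244  0.00315358] 0.1 0.0187
```

View pics/scene0.png

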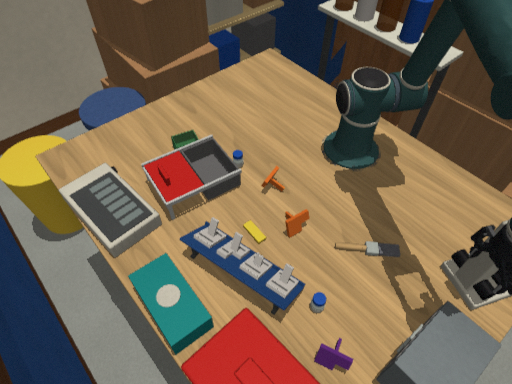

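View pics/side0.png

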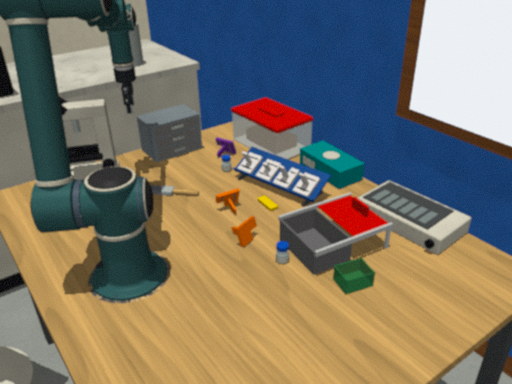

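The scene view shows the stand with four white racks at about (209,232), (235,247), (258,265) and (285,280). The box is at (192,172), with the red cover's ridge at (165,172). The look-alikes are orange at (273,180) and (296,222) and purple at (335,355). The red-lidded container at (245,350) is not the cover.

```bash
cat > h.py <<'E'
import numpy as np,cv2
from scipy.spatial.transform import Rotation as Rn
from workcell import r,cams
def cloud(n,p=None,d=None):
    c=cams.calibration(n)
    if n=="wrist":
        s=r.get_state(); T=np.eye(4);T[:3,:3]=Rn.from_rotvec(s["tool_rot"]).as_matrix();T[:3,3]=s["eef_pos"]
        M=T@c["tool_from_camera"]
    else:
        M=np.eye(4);M[:3,:3]=c["R"].T;M[:3,3]=-c["R"].T@c["t"]
    if p is None:p,d=cams.capture(n)
    K=c["intrinsics"];v,u=np.mgrid[:384,:512]
    X=np.stack([(u-K[0,2])/K[0,0]*d,(v-K[1,2])/K[1,1]*d,d],-1)@M[:3,:3].T+M[:3,3]
    X[d==0]=np.nan
    return p,d,X,M
E
python3 - <<'E'
from h import *
z=np.load("scene0.npz");p,d,X,M=cloud("scene",z["p"],z["d"])
hsv=cv2.cvtColor(p,cv2.COLOR_RGB2HSV);h,s,v=cv2.split(hsv)
def reg(m,box):
    o=np.zeros_like(m);x0,y0,x1,y1=box;o[y0:y1,x0:x1]=m[y0:y1,x0:x1];return o
blue=reg((h>100)&(h<125)&(s>120),(170,215,306,312));P=X[blue&~np.isnan(d)]
P=P[np.isfinite(P).all(1)];print("blue",len(P),np.percentile(P,[1,50,99],axis=0).round(3).tolist())
q=P[P[:,2]>.02];c=np.median(q,0);n=np.linalg.svd(q-c)[2][2];print("normal",n.round(3),"tilt",np.degrees(np.arccos(abs(n[2]))), "yaw of -n xy",np.degrees(np.arctan2(*( -n[:2]*np.sign(n[2]))[::-1])))
rect=cv2.minAreaRect(q[:,:2].astype(np.float32));print(rect)
w=reg((s<50)&(v>150),(185,215,306,300)).astype(np.uint8)
k,l,st,ce=cv2.connectedComponentsWithStats(w)
for i in range(1,k):
    if st[i,4]>60:
        Q=X[l==i];Q=Q[np.isfinite(Q).all(1)];print("rack",ce[i].round(),st[i,4],np.median(Q,0).round(3),"zmax",np.percentile(Q[:,2],99).round(3))
red=reg(((h<6)|(h>174))&(s>150),(140,140,205,205));Q=X[red];Q=Q[np.isfinite(Q).all(1)]
for lo,hi in((.08,.092),(.11,.13)):
    S=Q[(Q[:,2]>lo)&(Q[:,2]<hi)];print("red",lo,len(S),S.mean(0).round(3),cv2.minAreaRect(S[:,:2].astype(np.float32)) if len(S)>3 else 0)
g=reg((s<60),(135,130,250,222));S=X[g];S=S[np.isfinite(S).all(1)];S=S[(S[:,2]>.07)&(S[:,2]<.095)]
print("rim",len(S),cv2.minAreaRect(S[:,:2].astype(np.float32)))
E
```

```text
blue 1777 [[0.569, -0.046, 0.033], [0.681, 0.158, 0.077], [0.749, 0.317, 0.089]]
normal [ 0.448  0.112 -0.887] tilt 27.480090013517916 yaw of -n xy 14.067623299410146
((0.6594632863998413, 0.13341137766838074), (0.11392655968666077, 0.367443323135376), 13.784872055053711)
rack [209. 234.] 353 [0.676 0.006 0.075] zmax 0.114
rack [233. 247.] 344 [0.649 0.087 0.072] zmax 0.115
rack [255. 265.] 388 [0.637 0.173 0.073] zmax 0.096
rack [282. 281.] 482 [0.612 0.259 0.075] zmax 0.116
red 0.08 1526 [ 0.637 -0.25   0.087] ((0.6363928318023682, -0.25579172372817993), (0.18899621069431305, 0.1313423365354538), 82.37568664550781)
red 0.11 80 [ 0.667 -0.254  0.121] ((0.6656644940376282, -0.2577924132347107), (0.07328381389379501, 0.01342301070690155), 82.45221710205078)
rim 969 ((0.5706325769424438, -0.2470829039812088), (0.21513305604457855, 0.2769124507904053), 82.69923400878906)
```

```bash
cat >> h.py <<'E'
def axes(psi,th):
    c,s=np.cos(psi),np.sin(psi);C,S=np.cos(th),np.sin(th)
    return np.array([C*c,C*s,S]),np.array([-s,c,0]),np.array([-S*c,-S*s,C])  # x,y,n
def tool(psi,th):
    x,y,n=axes(psi,th);return Rn.from_matrix(np.stack([y,x,-n],1)).as_rotvec()
E
python3 - <<'E'
from h import *
psi,th=np.radians(14),np.radians(28);x,y,n=axes(psi,th)
c=np.array([.66,.134,.06]);r.move_pose(c+.2*n,tool(psi,th));r.hold(.3)
print(r.get_state()["time_s"],r.get_state()["joints"])
p,d,X,M=cloud("wrist");np.savez("w0.npz",p=p,d=d,X=X)
cv2.imwrite("pics/w0.png",p[:,:,::-1])
E
```

```text
2.4 [ 0.11420058 -0.2172711   2.16208003  0.09380164  0.71394571 -0.18679857]
```

View pics/w0.png

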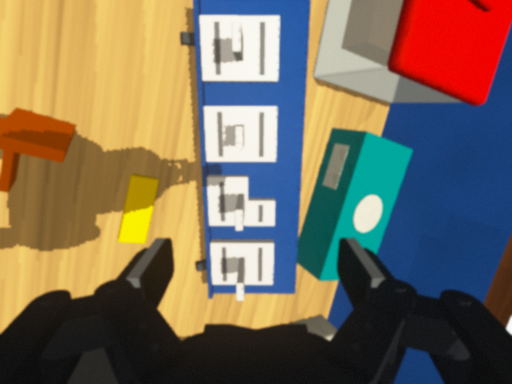

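The wrist view shows, from top to bottom: sound (240,47), short (240,135), chipped with its upper-right corner missing (228,202), and sound (242,263). The short and chipped racks are the middle two. Next I'll measure their poses.

Run:
```python
from h import *
z=np.load("w0.npz");p,d,X=z["p"],z["d"],z["X"]
h,s,v=cv2.split(cv2.cvtColor(p,cv2.COLOR_RGB2HSV))
m=(h>100)&(h<125)&(s>120);m[:,:190]=0;m[:,310:]=0;m[300:]=0
P=X[m&(d>0)];P=P[(P[:,2]>.03)&(P[:,2]<.1)]
c=np.median(P,0)
for _ in range(3):
    n=np.linalg.svd(P-c,full_matrices=False)[2][2];n*=np.sign(n[2]);e=(P-c)@n;P=P[abs(e-np.median(e))<.004];c=P.mean(0)
psi=np.arctan2(-n[1],-n[0]);th=np.arccos(n[2]);print("psi,th",np.degrees([psi,th]),c)
x,y,n=axes(psi,th)
w=(s<60)&(v>120);w[:,:190]=0;w[:,310:]=0;w[300:]=0
Q=X[w&(d>0)];L=(Q-c)@np.stack([x,y,n],1)
for name,y0 in(("A",.259),("short",.173),("chip",.087),("B",.006)):
    y0=(y0-.134)*1.0
    k=abs(L[:,1]-y0)<.05
    l=L[k];b=l[(l[:,2]>.007)&(l[:,2]<.017)];b=b[abs(b[:,1]-np.median(b[:,1]))<.04];t=l[(l[:,2]>.022)&(l[:,2]<.08)]
    top=t[t[:,2]>np.percentile(t[:,2],99)-.006]
    print(name,"base",b[:,2].mean().round(4),np.percentile(b[:,:2],[1,99],axis=0).round(4).tolist(),cv2.minAreaRect(b[:,:2].astype(np.float32)),"\n tab",t[:,2].max().round(4),"top ctr",((top.max(0)+top.min(0))/2).round(4),np.ptp(top,axis=0).round(4),c+top.mean(0)@np.stack([x,y,n]))
```

```text
psi,th [13.83749556 27.97415325] [0.669683   0.16925064 0.06772082]
A base 0.012 [[-0.0782, 0.0758], [0.0057, 0.1318]] ((-0.03877818211913109, 0.10956420749425888), (0.0681372880935669, 0.09061621874570847), 89.81871032714844) 
 tab 0.0721 top ctr [-0.0356  0.1001  0.0688] [0.0081 0.024  0.0065] [0.58348047 0.25083852 0.11271895]
short base 0.012 [[-0.0782, -0.009], [0.0055, 0.0697]] ((-0.036321017891168594, 0.029926707968115807), (0.08531809598207474, 0.079701267182827), 0.0693739503622055) 
 tab 0.0708 top ctr [-0.0353  0.0885  0.0679] [0.007  0.0009 0.0059] [0.58665891 0.23997214 0.11181662]
chip base 0.0119 [[-0.0785, -0.089], [0.005, -0.0101]] ((-0.03648162633180618, -0.049541424959897995), (0.07931344956159592, 0.08581723272800446), 89.90740203857422) 
 tab 0.0715 top ctr [-0.0361 -0.0728  0.0692] [0.0074 0.0233 0.0046] [0.62448252 0.08384311 0.11256408]
B base 0.0119 [[-0.0784, -0.1766], [0.0053, -0.0976]] ((-0.03688540682196617, -0.13718952238559723), (0.08562329411506653, 0.0798799991607666), 0.028741832822561264) 
 tab 0.0715 top ctr [-0.0358 -0.1257  0.0685] [0.0072 0.095  0.0061] [0.64119526 0.01608544 0.11246907]
```

```bash
cat >> h.py <<'E'
PSI,TH=np.radians([13.84,28]);C=np.array([.669683,.16925064,.06772082])
AX=np.stack(axes(PSI,TH)); st=lambda x,y,z:C+np.array([x,y,z])@AX
BP=np.radians(-7.6);B0=np.array([.4985,-.2376,0]);BA=np.stack(axes(BP,0)); bx=lambda x,y,z:B0+np.array([x,y,z])@BA
def say(t):
    s=r.get_state();print(t,round(s["time_s"],1),"w",round(s["gripper_width"],4),"F",np.round(s["ft_force"],1),"tcp",np.round(s["eef_pos"],4))
def pick(y,h,x=-.036):
    r.command_gripper(.04,60)
    r.move_pose(st(x,y,h+.09),tool(PSI,TH))
    r.servo_line(st(x,y,h),velocity=.12)
    r.command_gripper(0,60);say("gripped")
    r.servo_line(st(x,y,h+.02),velocity=.05);say("lifted20")
    r.servo_line(st(x,y,h+.12),velocity=.15);say("lifted")
def place(y,h):
    o=tool(BP,0)
    r.move_pose(bx(0,y,.22),o);r.hold(.2);say("above box")
    r.servo_line(bx(0,y,.006+h+.012),velocity=.12);r.hold(.2)
    print(r.servo_line(bx(0,y,.006+h-.003),velocity=.02,threshold=3));say("down")
def release(y):
    r.command_gripper(.03);say("open");q=r.get_state()["eef_pos"]
    r.servo_line(np.array(q)+[0,0,.13],velocity=.15)
E
python3 - <<'E'
from h import *
z=np.load("w0.npz");p,X=z["p"],z["X"];hs=cv2.cvtColor(p,cv2.COLOR_RGB2HSV)
L=(X-C)@AX.T
for n,y0 in(("short",.0125),("chip",-.0745)):
    t=L[(hs[...,1]<60)&(abs(L[...,1]-y0)<.03)&(L[...,2]>.025)&(abs(L[...,0]+.036)<.012)]
    print(n,len(t),np.percentile(t,[2,98],axis=0).round(4).tolist())
r.command_gripper(.04,60)
pick(-.0735,.032)
E
```

```text
short 2562 [[-0.0476, -0.0155, 0.0457], [-0.0282, 0.0164, 0.3001]]
chip 281 [[-0.0394, -0.0841, 0.0281], [-0.0317, -0.0612, 0.0713]]
gripped 4.9 w 0.0071 F [-4.3  0.2  6.7] tcp [0.6423 0.0867 0.0803]
lifted20 5.5 w 0.0073 F [ 0.2 -0.2  0. ] tcp [0.6327 0.0844 0.0971]
lifted 6.3 w 0.0075 F [ 0.2  0.2 -0.8] tcp [0.5867 0.0732 0.1842]
```

Run:
```python
from h import *
place(-.045,.032)
p,d=cams.capture("wrist");q,_=cams.capture("scene")
q=cv2.resize(q[120:310,120:320],(404,384));cv2.imwrite("pics/b1.png",np.hstack([p[:,150:],q])[:,:,::-1])
```

```text
above box 7.8 w 0.0074 F [-0.5  0.7 -0.5] tcp [ 0.4928 -0.281   0.2199]
True
down 10.2 w 0.0071 F [ 0.2 -1.1  3.7] tcp [ 0.4925 -0.2822  0.0379]
```

View pics/b1.png

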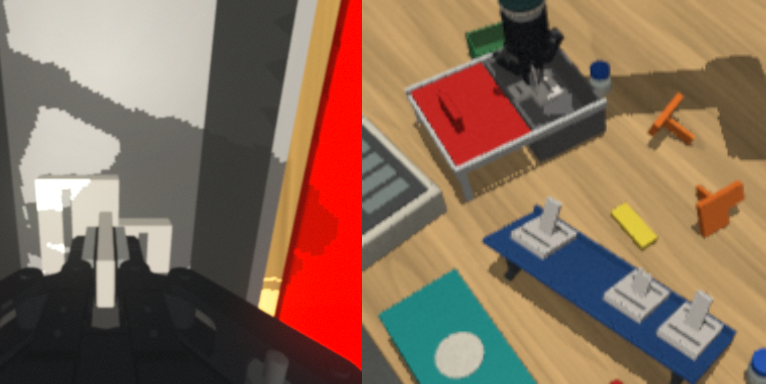

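The chipped rack is in the box at about (105,230) in the wrist half, flat on the floor with contact at the expected height, and the other three racks are undisturbed. I'll release it, retreat and fetch the short one.

Run:
```python
from h import *
release(-.045);say("up")
r.move_pose(st(-.036,.0,.17),tool(PSI,TH));r.hold(.2)
p,d,X,M=cloud("wrist");L=(X-C)@AX.T;hs=cv2.cvtColor(p,cv2.COLOR_RGB2HSV)
t=L[(hs[...,1]<60)&(abs(L[...,1]-.0125)<.04)&(L[...,2]>.025)&(L[...,2]<.055)&(abs(L[...,0]+.036)<.015)]
q=np.percentile(t,[2,50,98],axis=0).round(4);print(len(t),q.tolist())
say("");cv2.imwrite("pics/w1.png",p[:,:,::-1])
```

```text
open 10.7 w 0.0298 F [-1.2  0.3 -0.8] tcp [ 0.4912 -0.2813  0.0367]
up 11.7 w 0.0305 F [-0.8  0.2 -0.8] tcp [ 0.4904 -0.2809  0.1655]
221 [[-0.0394, -0.0009, 0.0272], [-0.0355, 0.0117, 0.0466], [-0.0325, 0.0217, 0.05]]
 13.5 w 0.0297 F [ 0.1  0.7 -0.3] tcp [0.5617 0.1418 0.2009]
```

View pics/w1.png

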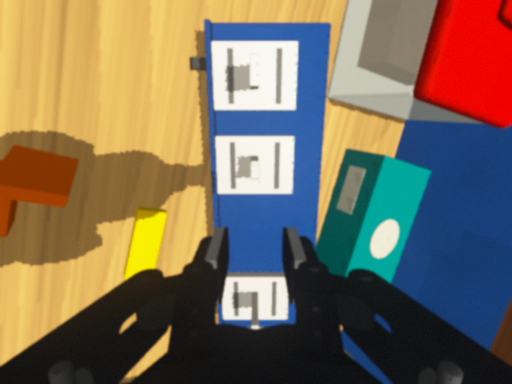

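The short rack is at (255,165) and the sound ones are untouched at (255,75) and (255,298). The tab centre is at board y ≈ 0.011, as expected from the 88 mm pitch.

Run:
```python
from h import *
pick(.0115,.018)
if r.get_state()["gripper_width"]>.005:
    place(.045,.018)
    p,d=cams.capture("wrist");q,_=cams.capture("scene")
    q=cv2.resize(q[120:310,120:320],(404,384));cv2.imwrite("pics/b2.png",np.hstack([p[:,150:],q])[:,:,::-1])
```

```text
gripped 15.4 w 0.0075 F [-3.9 -1.1  5.1] tcp [0.6283 0.1709 0.0679]
lifted20 16.0 w 0.007 F [ 0.5  0.9 -1.2] tcp [0.6187 0.1685 0.0847]
lifted 16.8 w 0.0068 F [-1.1  0.1 -1.8] tcp [0.5728 0.1572 0.1718]
above box 18.3 w 0.0068 F [-0.9  0.1 -0.7] tcp [ 0.5045 -0.1918  0.2197]
True
down 20.8 w 0.007 F [ 0.4 -0.   2.6] tcp [ 0.5044 -0.193   0.0239]
```

View pics/b2.png

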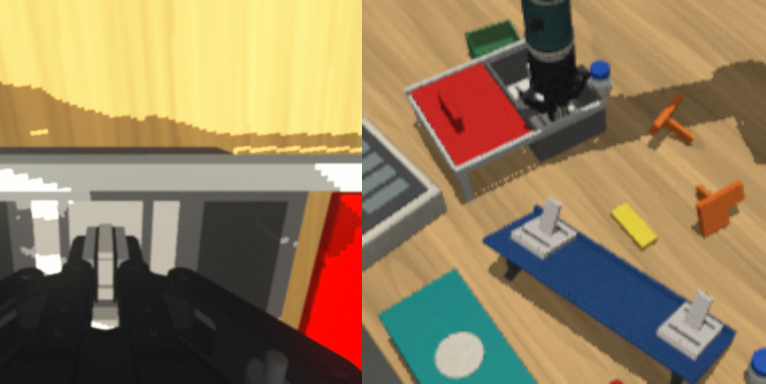

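Short rack is in the box beside the other, contact at the expected height. I'll release it, check from above and re-measure the ridge.

Run:
```python
from h import *
release(.045);say("up")
r.move_pose(bx(.07,.03,.28),tool(BP,0));r.hold(.2)
p,d,X,M=cloud("wrist");h,s,v=cv2.split(cv2.cvtColor(p,cv2.COLOR_RGB2HSV));L=(X-B0)@BA.T
red=((h<6)|(h>174))&(s>150)&(abs(L[...,1])<.12)
for lo,hi in((.08,.092),(.112,.13)):
    t=L[red&(L[...,2]>lo)&(L[...,2]<hi)];print("red",len(t),np.percentile(t,[1,99],axis=0).round(4).tolist(),cv2.minAreaRect(t[:,:2].astype(np.float32)))
w=(s<60)&(v>140)&(abs(L[...,0])<.062)&(abs(L[...,1])<.09)
for sg in(1,-1):
    t=L[w&(L[...,1]*sg>0)&(L[...,2]<.07)];b=t[(t[:,2]>.012)&(t[:,2]<.024)];print("base",len(b),np.median(b[:,2]).round(4),np.percentile(b,[1,99],axis=0).round(4).tolist(),"top",np.nanpercentile(L[w&(L[...,1]*sg>.03)&(L[...,1]*sg<.06)][:,2],[99.5]))
cv2.imwrite("pics/b3.png",p[:,:,::-1])
```

```text
open 21.2 w 0.0302 F [-1.1  0.2 -0.4] tcp [ 0.5028 -0.1923  0.0228]
up 22.3 w 0.0302 F [0.  0.3 0.5] tcp [ 0.502  -0.1919  0.1517]
red 13071 [[0.0742, -0.0911, 0.0836], [0.2017, 0.0924, 0.0872]] ((0.13819970190525055, -0.0012683570384979248), (0.18971213698387146, 0.13083457946777344), 89.97038269042969)
red 742 [[0.1623, -0.033, 0.1123], [0.174, 0.0354, 0.1226]] ((0.16830691695213318, 0.000769149512052536), (0.012334228493273258, 0.06991669535636902), 0.04310842603445053)
base 2355 0.0174 [[-0.0399, 0.0128, 0.0131], [0.0419, 0.0758, 0.0197]] top [0.28787585]
base 1546 0.0173 [[-0.0406, -0.0752, 0.0145], [0.0423, -0.0123, 0.0194]] top [0.0796839]
```

View pics/b3.png

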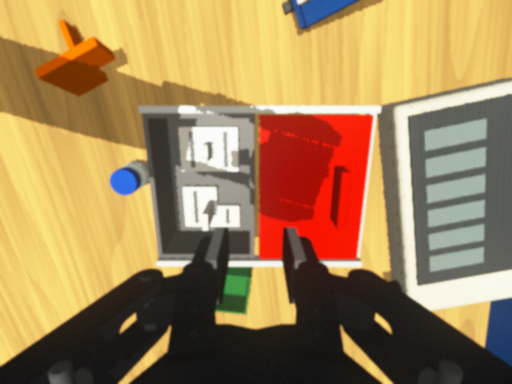

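Both racks stand flat in the box at (213,148) and (210,207), clear of the walls. The ridge is at (338,197), box x = 0.168 m.

Run:
```python
from h import *
r.command_gripper(.04,40)
r.move_pose(bx(.168,0,.18),tool(BP,0));r.servo_line(bx(.168,0,.098),velocity=.1)
r.command_gripper(0,40);r.hold(.2);say("grip")
q=np.array(r.get_state()["eef_pos"])
print(r.servo_line(q-BA[0]*.12,velocity=.08));say("slid")
print(r.servo_line(q-BA[0]*.146,velocity=.03,threshold=15));say("end");print("travel",(np.array(r.get_state()["eef_pos"])-q)@BA[0])
r.command_gripper(.04);r.servo_line(np.array(r.get_state()["eef_pos"])+[0,0,.1],velocity=.15)
r.move_pose(bx(.07,.03,.28),tool(BP,0));r.hold(.2)
p,d,X,M=cloud("wrist");h,s,v=cv2.split(cv2.cvtColor(p,cv2.COLOR_RGB2HSV));L=(X-B0)@BA.T
red=((h<6)|(h>174))&(s>150)&(abs(L[...,1])<.12)
for lo,hi in((.08,.092),(.112,.13)):
    t=L[red&(L[...,2]>lo)&(L[...,2]<hi)];print("red",len(t),np.percentile(t,[1,99],axis=0).round(4).tolist(),cv2.minAreaRect(t[:,:2].astype(np.float32)))
q,_=cams.capture("scene")
cv2.imwrite("pics/b4.png",np.hstack([p[:,100:400],cv2.resize(q[120:310,120:320],(404,384))])[:,:,::-1]);say("")
```

```text
grip 25.6 w 0.0114 F [-0.8  1.   5.9] tcp [ 0.6656 -0.2601  0.0992]
False
slid 27.2 w 0.0108 F [0.4 0.5 5.4] tcp [ 0.5461 -0.2442  0.0992]
True
end 27.9 w 0.0113 F [ 2.  -0.6  0.8] tcp [ 0.5281 -0.2418  0.0993]
travel -0.13870876595644505
red 13367 [[-0.0628, -0.0907, 0.0835], [0.0644, 0.0931, 0.087]] ((0.0005017220973968506, -0.0010370388627052307), (0.13092318177223206, 0.1911655217409134), 0.25442880392074585)
red 662 [[0.0249, -0.0327, 0.1131], [0.0368, 0.0355, 0.1228]] ((0.030739612877368927, 0.0011119768023490906), (0.06946326792240143, 0.012410244904458523), 89.97350311279297)
 29.8 w 0.0396 F [-0.3 -0.1  0.5] tcp [ 0.5707 -0.2171  0.2781]
```

View pics/b4.png

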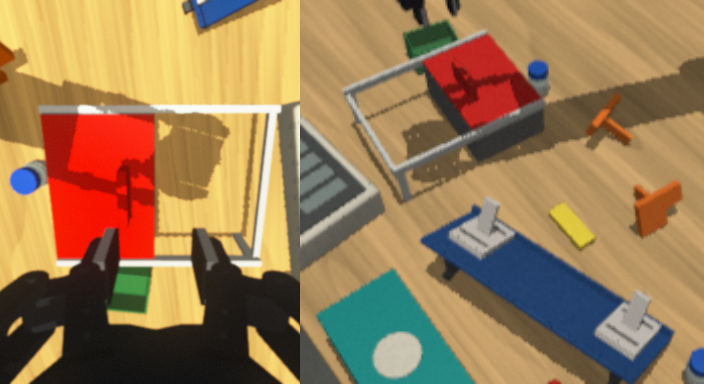

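The cover lies over the box, but its travel reads 138–139 mm of 140. I'll regrip and press once more to make sure it is on its stop.

Run:
```python
from h import *
r.move_pose(bx(.030,0,.18),tool(BP,0));r.servo_line(bx(.030,0,.098),velocity=.1)
r.command_gripper(0,60);r.hold(.3);say("grip")
q=np.array(r.get_state()["eef_pos"])
print(r.servo_line(q-BA[0]*.012,velocity=.015,threshold=30));say("end");print("travel",(np.array(r.get_state()["eef_pos"])-q)@BA[0])
r.command_gripper(.04);r.servo_line(np.array(r.get_state()["eef_pos"])+[0,0,.1],velocity=.15)
r.move_pose(bx(.07,.03,.28),tool(BP,0));r.hold(.3)
p,d,X,M=cloud("wrist");h,s,v=cv2.split(cv2.cvtColor(p,cv2.COLOR_RGB2HSV));L=(X-B0)@BA.T
red=((h<6)|(h>174))&(s>150)&(abs(L[...,1])<.12)
t=L[red&(L[...,2]>.112)&(L[...,2]<.13)];print(cv2.minAreaRect(t[:,:2].astype(np.float32)))
say("")
```

```text
grip 32.0 w 0.0111 F [-0.5  0.7  5.4] tcp [ 0.5288 -0.2419  0.0991]
True
end 32.5 w 0.0108 F [ 2.9 -1.   1.3] tcp [ 0.5282 -0.2418  0.0992]
travel -0.0006507617290288626
((0.03079202212393284, 0.0008612759411334991), (0.0698397159576416, 0.012017219327390194), 89.98666381835938)
 34.5 w 0.0401 F [1.1 0.2 0.7] tcp [ 0.5709 -0.2172  0.2786]
```

The cover is hard against its stop: 30 N was reached after 0.65 mm and the ridge did not move.

```bash
python3 -c "
from workcell import r
print(r.finish_job())"
```

```text
the job is handed in; nothing more can be done
None
```

Both damaged racks are upright in the discard box, the red cover is shut against its stop, the two sound racks are still on the stand, and the job was handed in at about 34.5 s.

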